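Click a fresh battery pack into the vacuum logger

ROBOT

A 6-joint arm with a two-finger parallel gripper is mounted at the origin on a cart in front of the work surface, level with it; the furniture and walls round the work are solid. World frame = base frame: x ahead of the robot, y to its left, z up, the work surface at z = 0. Lengths are in m, angles in rad, forces in N, time in s.
With the tool pointing down it reaches from about 0.35 to 0.725 m from the base axis. Payload 4.3 kg.
Tool frame: the origin (TCP) lies on the centre line of the jaws, within the pads' length; the fingertips stand manip.tip_extent ahead of it and the grasp point (between the pads) lies 2 mm behind it (manip.tip_extent is the distance from the TCP to the fingertips, in m); z points along the fingers, y is the direction in which the jaws open and shut (so a half turn about z gives the same grasp; the last joint's range is limited). The gripper opens to 85 mm and grips with 20 to 120 N. Pads are 22 mm wide; open, the fingers measure 114 mm over their backs; the gripper's body (76 mm by 85 mm) begins 54 mm behind the grasp point. The pads swing forward as they close: fully open they stand 13 mm farther back than shut.
Start: joints at [-1.27, 0.377, 0.081, 1.274, 0, 1.46], TCP at [0.23, -0.527, 0.248] pointing down, gripper open.
Joint ranges: [-2.72, 2.72], [-0.84, 1.66], [-1.02, 1.22], [-1.77, 2.12], [-1.37, 1.28], [-3.14, 3.14]. Speed limits (rad/s): [2.57, 2.57, 3.14, 3.14, 3.14, 3.14].

INTERFACE

Orientations are given as a rotation vector (axis times angle).
In Python, from workcell import manip gives the robot as it stands. The module is installed in compiled form; this text tells all that it offers. Calls block until the motion is done:
- manip.move_pose(position, orientation): joint-space move of the TCP to a pose.
- manip.movel(position, ori=None, max_speed=0.15): straight line of the TCP; ori=None keeps the orientation; max_speed is the mean speed in m/s.
- manip.move_joints(angles): joint-space move.
- manip.set_gripper(opening, grip_force=None): finger opening in m; grip_force is the grip in N (None keeps the last); returns when the fingers have stopped.
- manip.wait(seconds).
- manip.solve_ik(position, orientation): joint angles nearest the present ones, or None.
- manip.grab_frame(name): name is "scene" or "top" or "wrist"; returns the picture (480x640x3 uint8, red, green, blue); there is no depth.
- manip.get_calibration(name): a dict with "fx", "fy", "cx", "cy" (pixels), "R" (3x3) and "t" (3): a world point X has camera coordinates R X + t. Camera axes: x right, y down, z forward; pixel columns grow to the right and rows downward; lengths in m; the calibration is good to about 2 mm. A picture is of the moment at which its call begins: read the wrist's pose just before it. get_calibration takes no time and is no camera call; for the wrist camera it gives the pose at the moment of the call.
A pose or a line that the arm cannot do raises manip.MotionError and nothing moves.
- manip.sign_off(): hands the job in, once; it reports no verdict.
Readings, each from a call of its own:
- manip.current_time_s(): time.
- manip.current_q(): joint angles.
- manip.current_dq(): joint speeds.
- manip.current_tau(): joint torques, N m.
- manip.current_position(): TCP position.
- manip.current_tcp_rot(): TCP orientation.
- manip.current_force(): force on the tool from outside, world axes, zero at the start.
- manip.current_ft_torque(): the same for the moment, N m.
- manip.current_opening(): finger opening in m.
Only numpy, scipy, OpenCV 4.12 (cv2) and the standard library are available. Lean on these libraries where they do the work, as an engineer would, in place of code of your own. Each camera call takes 0.05 s, during which the arm holds its last target. There are 200 camera calls.

TASK

The vacuum logger's battery is empty: put the charged pack from the bench into its bay. Tuck the pack's tail under the lip, pressing the sprung contacts back to make room, then press the ribbed end down until the red catch snaps over it, without forcing it, and leave the pack locked in and flat. Do not disturb the beaker, the black-capped glass bottle or the red stopper nearby.

Things in the scene. Friction and masses are not known exactly. Their poses are not given: they have to be found in the camera images.
- logger: Fixed pale grey instrument, 152 x 189 x 50 mm: sloping display on the right, open pack bay on the left. Origin on the worktop under the middle of the bay; +x runs along the bay from the lip (robot's side) to the red catch, z up. In this frame, mm: bay walls y +-25, tops z 18, flared above z 14; end wall x 45.6, below the catch. Seated, the pack's frame lies at x 0 to 1, y 0, z 8, same axes.
- bay_floor (a point): Middle of the dark bay floor; logger frame (0, 0, 8) mm. Two rubber buffers at x 25, y +-17 stand 1.3 mm above it and give about 14 N per mm. A grey sprung ejector at x 27 to 37, y +-10 stands 10 mm above the floor; it pushes up with 1 to 5 N and lifts an unlatched pack's ribbed end about 9 mm.
- lip_edge (a point): Lower edge of the lip, at its middle; logger frame (-51, 0, 20.5) mm, a little bevelled. The lip spans the bay from x -62 to -51, z 20.5 to 24; under it, above the floor, is a 12.5 mm high slot with the sprung contact block (dark, four brass pads) at its back.
- catch_tip (a point): Lower front edge of the red catch's 22 mm wide nose; logger frame (40, 0, 17) mm with the catch home. The nose has a flat underside; its front slopes up and back to x 45, z 27. The catch's ribbed body behind reaches x 68, z 26.
- pack: Loose dark grey battery pack, about 0.18 kg, lying flat. Origin under the middle of its case; +x to the ribbed end, z up. In its frame, mm: case x -45 to 37.5, y +-23 (46 wide, grasp here), z 0 to 24. Nose tongue at the ribbed end, x 37.5 to 45, y +-15, z 0 to 7, bevelled below: the catch snaps over its top. Tail tongue at the other end, x -55 to -45, y +-17, z 0 to 8, with brass contacts.
- pack_ribs (a point): Middle of the ribbed thumb patch on the pack's top, where to press; pack frame (23, 0, 24) mm. In the logger's frame its z is 32 mm pressed on the floor, about 33.5 locked, about 42 while unlatched.
- pack_tail (a point): Middle of the tail tongue's end face; pack frame (-55, 0, 4) mm. The tongue goes under the lip with the ribbed end raised 6 to 16 degrees, and swings down to level. Locked: about x -54.5, z 12 mm in the logger's frame.
- contact_block (a joint): Travel in m of the sprung contact block under the lip. 0: its face is at logger x -54 mm; grows to 0.0035 (stop) as the tail pushes it towards -x, force 3 N rising to 6 N. About 0.0003 with the pack locked in.
- catch (a joint): Travel in m of the sprung red catch. 0: home; grows towards logger +x as the nose drives it back, to about 0.006, then it snaps home over the nose. Pressing on the ribs, the force climbs over about 8 mm to a peak of 9 to 16 N, drops by half as it snaps, then climbs steeply on rubber buffers 0.5 to 2 mm lower. Released before the snap, the ribbed end rises again.
- beaker: Bystander: small empty glass beaker, 52 x 57 x 68 mm, standing behind the logger; origin under its middle.
- glass_bottle: Bystander: small clear glass reagent bottle with a black screw cap, 49 x 49 x 104 mm, behind the logger; origin under its middle.
- stopper: Bystander: red rubber stopper, 31 mm wide, 30 mm tall, beyond the pack; origin under its middle.
There are look-alikes about, which are no part of the job. Leave any orange look-alike of the pack alone.

How it is judged:
On the way:
1. the pack's tail lies under the lip, with its ribbed end still raised (x of pack_tail in the frame of logger between -0.062 and -0.052 m and z of pack_tail in the frame of logger below 0.0175 m and z of pack_ribs in the frame of logger above 0.038 m), for 0.1 s.
At the end, for the whole second after the job is handed in: The pack rests flat in the bay (within 0.06 rad), ribs at most 3.5 mm above their lowest position; its tail is under the lip (past x -52.5 mm, at most 3 mm up), its nose under the catch (ribs past x 20 mm), and the catch is home within 1.5 mm (value of joint catch below 0.0015 m and z of pack_ribs in the frame of logger below 0.0355 m and x of pack_ribs in the frame of logger above 0.02 m and x of pack_tail in the frame of logger below -0.0525 m and z of pack_tail in the frame of logger below 0.015 m and angle between the z axis of pack and the z axis of logger, either way round below 0.06 rad and linear speed of pack below 0.02 m/s); the robot touches nothing.
It fails at once if the pack is pressed against the logger with more than 60 N (contact force between pack and logger above 60 N).
It fails at once if the beaker, glass bottle or stopper is moved more than 20 mm or tipped (distance of any of beaker, glass_bottle, stopper from where it was at the start of the episode above 0.02 m or angle between any of beaker, glass_bottle, stopper's own z axis and vertical above 0.4 rad).
It also fails if it takes over 42 s, if anything falls off the work surface, if the arm or the gripper's body presses on something with over 40 N, if the wrist force passes 120 N, or if a joint passes its speed limit or range.

## Working session

There is one attempt and no reset: what is moved stays moved. The work goes in short steps, each a Python script; the robot and the scene stay as the last script left them, time stands still between calls to the robot, and variables do not carry over. Pictures are saved under pics/ and viewed, about 8 in all and at most 12, crops included, and the job is handed in when it is done.

```bash
mkdir -p pics; python3 - <<'E'
from workcell import manip
import cv2,numpy as np
for n in("scene","top"):
    im=manip.grab_frame(n); cv2.imwrite(f"pics/{n}0.png",im[:,:,::-1])
    c=manip.get_calibration(n); print(n,{k:np.round(v,4).tolist() for k,v in c.items()})
print(manip.tip_extent,manip.current_time_s(),manip.current_tcp_rot())
E
```

```text
scene {'fx': 623.0231, 'fy': 623.0231, 'cx': 322.8183, 'cy': 240.8148, 'R': [[-0.8617, -0.5072, -0.0118], [-0.2486, 0.4424, -0.8617], [0.4423, -0.7396, -0.5073]], 't': [0.5554, 0.1633, 0.8931]}
top {'fx': 563.9847, 'fy': 563.9847, 'cx': 312.8024, 'cy': 243.0123, 'R': [[-0.071, -0.9975, -0.0026], [-0.9712, 0.0697, -0.2277], [0.2273, -0.0136, -0.9737]], 't': [0.0649, 0.5934, 1.0298]}
0.017 0.1 [-3.07371739e+00 -6.40383083e-01  2.34697360e-04]
```

View pics/scene0.png

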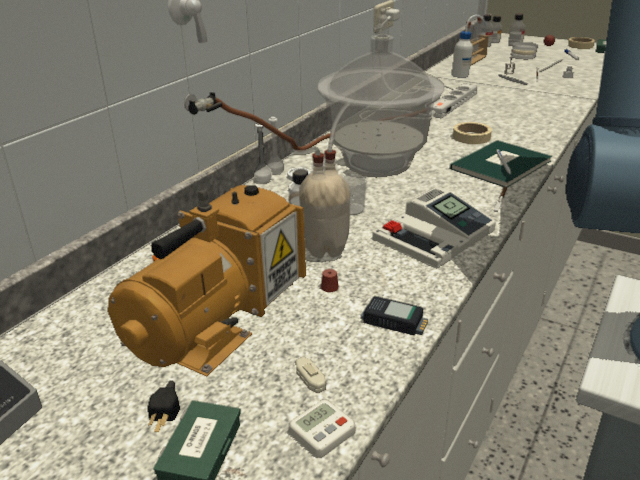

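View pics/top0.png

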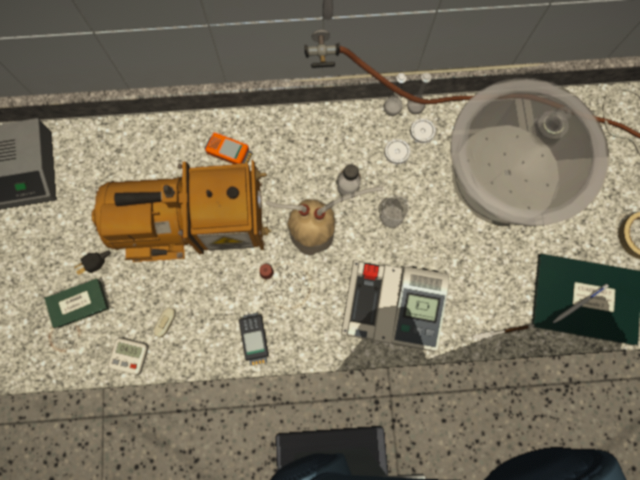

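The scene shows the pack dark grey in front, with its brass tail towards the robot. In the top view the pack is at about (254,338) with its tail at (257,362). The bay is at (367,300) and the red catch at (371,271). The stopper is at (266,270), and the orange look-alike at (227,148) is well away.

```bash
cat > h.py <<'E'
from workcell import manip
import cv2,numpy as np
from scipy.spatial.transform import Rotation as Ro
def ray(c,uv):
    R=np.array(c["R"]);t=np.array(c["t"])
    d=R.T@np.array([(uv[0]-c["cx"])/c["fx"],(uv[1]-c["cy"])/c["fy"],1]); return -R.T@t,d/np.linalg.norm(d)
def onz(c,uv,z):
    o,d=ray(c,uv); return o+d*(z-o[2])/d[2]
def tri(obs):
    A=np.zeros((3,3));b=np.zeros(3);P=[]
    for c,uv in obs:
        o,d=ray(c,uv);M=np.eye(3)-np.outer(d,d);A+=M;b+=M@o;P.append((M,o))
    x=np.linalg.solve(A,b); return x,[round(1e3*float(np.linalg.norm(M@(x-o))),2) for M,o in P]
def proj(c,X):
    p=np.array(c["R"])@X+np.array(c["t"]); return np.array([c["fx"]*p[0]/p[2]+c["cx"],c["fy"]*p[1]/p[2]+c["cy"]])
def ori(yaw,pitch=0.,roll180=0):
    """tool down, jaws (y) horizontal at yaw: R = Rz(yaw) Ry(pitch) Rx(pi)"""
    return (Ro.from_euler('z',yaw)*Ro.from_euler('y',pitch)*Ro.from_euler('x',np.pi)).as_rotvec()
def shot(n,save):
    c=manip.get_calibration(n); im=manip.grab_frame(n)[:,:,::-1].copy(); cv2.imwrite(f"pics/{save}.png",im)
    np.savez(f"pics/{save}.npz",**{k:np.array(v) for k,v in c.items()}); return c,im
def load(save):
    return dict(np.load(f"pics/{save}.npz"))
E
python3 - <<'E'
from h import *
c=manip.get_calibration("top")
for n,uv,z in [("pack",(254,338),.024),("tail",(257,362),.004),("rib",(250,320),.024),("bay",(367,300),.01),("catch",(371,271),.024),("stop",(266,270),.02)]:
    print(n,onz(c,uv,z).round(3))
w=manip.get_calibration("wrist");R=Ro.from_rotvec(manip.current_tcp_rot()).as_matrix()
p=manip.current_position()
cam=-np.array(w["R"]).T@w["t"]
print(w["fx"],w["cx"],w["cy"],"cam in tool",R.T@(cam-p),"\n",np.round(np.array(w["R"])@R,3)) 
print(R.round(3))
E
```

```text
pack [0.425 0.15  0.024]
tail [0.379 0.148 0.004]
rib [0.461 0.156 0.024]
bay [ 0.485 -0.079  0.01 ]
catch [ 0.541 -0.09   0.024]
stop [0.559 0.12  0.02 ]
368.06993420729304 313.57534556315966 237.4320079677417 cam in tool [ 6.80361554e-02  2.44781455e-05 -1.25820966e-01] 
 [[ 0.     1.     0.001]
 [-0.963  0.    -0.27 ]
 [-0.27  -0.001  0.963]]
[[ 0.917  0.399 -0.001]
 [ 0.399 -0.917  0.002]
 [ 0.    -0.002 -1.   ]]
```

```bash
cat > a.py <<'E'
from h import *
for yaw in (0,np.pi):
    for p in ((.42,.15,.15),(.49,-.08,.15)):
        print(yaw,p,manip.solve_ik(p,ori(yaw)), manip.solve_ik(p,ori(yaw,-.2)), manip.solve_ik(p,ori(yaw,.2)))
def go(p,o):
    manip.move_pose(p,o); print(manip.current_time_s())
o=ori(0)
go((.48,-.12,.17),o); shot("wrist","L1")
go((.48,-.05,.17),o); shot("wrist","L2")
go((.425,.12,.15),o); shot("wrist","P1")
go((.425,.18,.15),o); shot("wrist","P2")
for n in "LP":
    cv2.imwrite(f"pics/{n}m.png",np.vstack([cv2.imread(f"pics/{n}{k}.png")[90:390] for k in (1,2)]))
E
python3 a.py
```

```text
0 (0.42, 0.15, 0.15) [ 0.20060906  0.17943609 -0.45214167  0.93921857  0.         -2.94098359] [ 0.2307809   0.0304861  -0.64765069  0.69782701 -0.04545884 -2.915255  ] [ 0.17726151  0.34049781 -0.25714338  1.17010221  0.03503946 -2.96779315]
0 (0.49, -0.08, 0.15) [-0.28968101  0.27452728 -0.32706166  0.96920739  0.          2.85191165] [-0.32795084  0.12474393 -0.54246503  0.71398602  0.06403589  2.81973277] [-0.2593484   0.43873341 -0.10735389  1.21818891 -0.05097098  2.88719169]
3.141592653589793 (0.42, 0.15, 0.15) [ 0.20060906  0.17943609 -0.45214167  0.93921857  0.          0.20060906] [ 0.17726151  0.34049781 -0.25714338  1.17010221  0.03503946  0.1737995 ] [ 0.2307809   0.0304861  -0.64765069  0.69782701 -0.04545884  0.22633765]
3.141592653589793 (0.49, -0.08, 0.15) [-0.28968101  0.27452728 -0.32706166  0.96920739  0.         -0.28968101] [-0.2593484   0.43873341 -0.10735389  1.21818891 -0.05097098 -0.25440097] [-0.32795084  0.12474393 -0.54246503  0.71398602  0.06403589 -0.32185988]
1.8667
2.3
7.2083
7.6083
```

View pics/Lm.png

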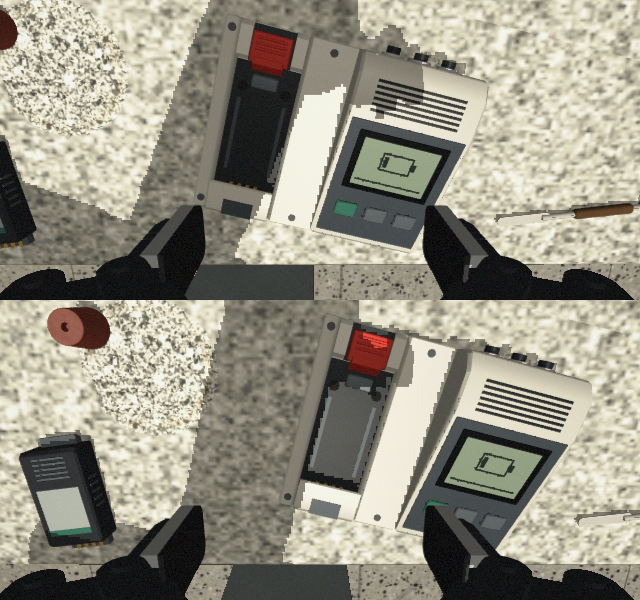

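View pics/Pm.png

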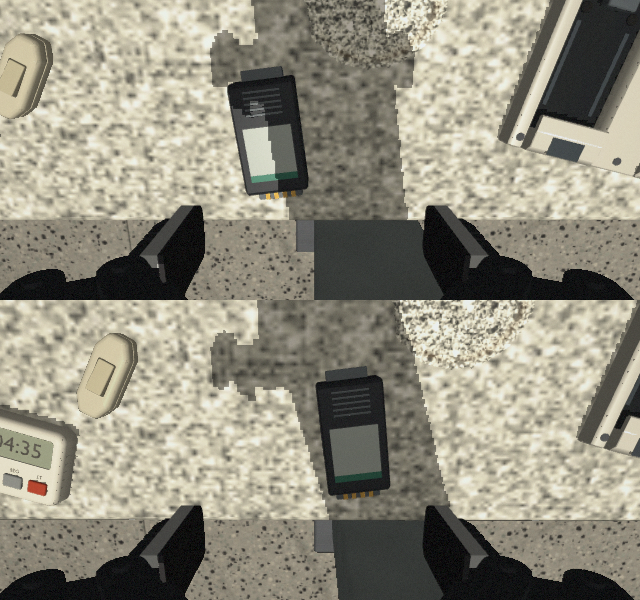

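The L1/L2 montage shows the bay with its red catch, at about (270,48) and (370,350). The bay long axis is yawed about -0.25 rad. The P1/P2 montage shows the pack top at about (268,135) and (353,437), with the ribs on the far side. Next I'll zoom in to read the corners.

```bash
python3 - <<'E'
from h import *
def z(n,x,y,w,h,s):
    im=cv2.imread(f"pics/{n}.png")[y:y+h,x:x+w]; im=cv2.convertScaleAbs(im,alpha=1.5,beta=25)
    im=cv2.resize(im,None,fx=s,fy=s,interpolation=cv2.INTER_CUBIC)
    for i in range(0,w,20): cv2.putText(im,str(x+i),(i*s,8),0,.3,(0,0,255),1); cv2.line(im,(i*s,10),(i*s,h*s),(0,0,255) if i%100==0 else (90,90,255),1) if 0 else cv2.line(im,(i*s,10),(i*s,16),(0,0,255),1)
    for j in range(0,h,20): cv2.putText(im,str(y+j),(0,j*s+4),0,.3,(255,0,0),1); cv2.line(im,(20,j*s),(26,j*s),(255,0,0),1)
    return im
cv2.imwrite("pics/Pz.png",np.hstack([z("P1",215,150,100,150,4),z("P2",305,150,100,150,4)]))
cv2.imwrite("pics/Lz.png",np.hstack([z("L1",190,100,125,215,3)[:600],z("L2",280,100,133,215,3)[:600]])[:600])
E
```

```text
(no output)
```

View pics/Pz.png

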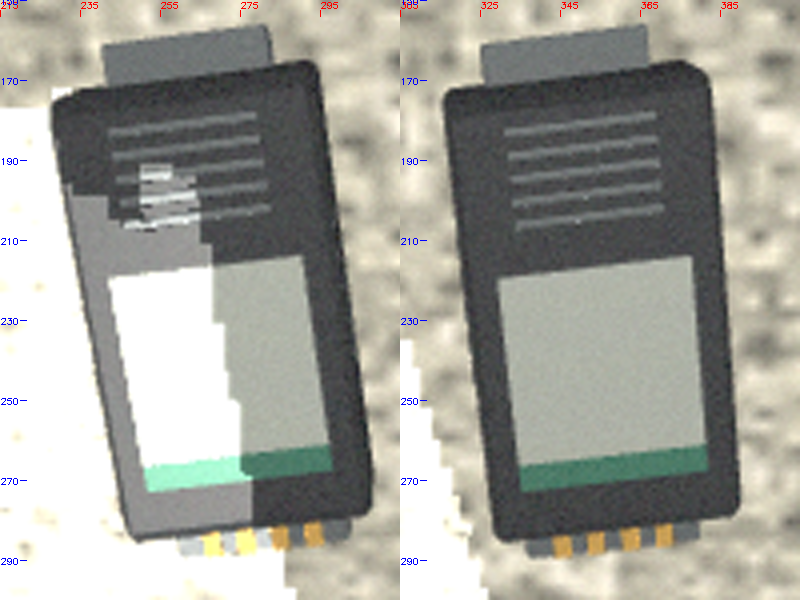

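View pics/Lz.png

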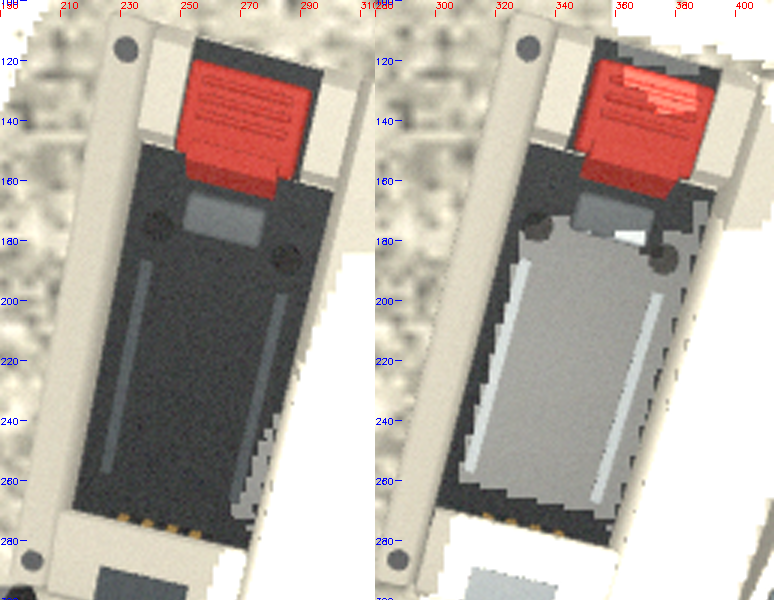

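```bash
cat > m.py <<'E'
from h import *
C={n:load(n) for n in("L1","L2","P1","P2")}
f={"P1":lambda p:(215+p[0]/4,150+p[1]/4),"P2":lambda p:(305+(p[0]-400)/4,150+p[1]/4),
"L1":lambda p:(190+p[0]/3,100+p[1]/3),"L2":lambda p:(280+(p[0]-375)/3,100+p[1]/3)}
def T(k,n,a,b):
    x,e=tri([(C[k+"1"],f[k+"1"](a)),(C[k+"2"],f[k+"2"](b))]); print(n,(x*1e3).round(1),e[0]); return x
q={}
for n,a,b in [("lTL",(108,278),(498,279)),("lTR",(302,256),(691,257)),("lBR",(332,469),(708,470)),("lBL",(150,492),(521,492)),
 ("cTL",(52,98),(444,95)),("cTR",(318,62),(709,68)),("cBR",(370,515),(740,515)),("cBL",(128,540),(495,540)),("rib",(191,171),(585,171))]: q[n]=T("P",n,a,b)
for n,a,b in [("tipL",(187,178),(580,178)),("tipR",(276,198),(668,198)),("bufL",(158,224),(537,226)),("bufR",(287,260),(663,259)),
 ("rLt",(147,262),(525,262)),("rLb",(106,472),(469,472)),("rRt",(282,293),(657,293)),("rRb",(236,505),(597,502)),("lipL",(75,508),(435,506)),("lipR",(248,548),(612,548)),("brL",(123,517),(488,517)),("brR",(195,534),(560,534))]: q[n]=T("L",n,a,b)
def yaw(v): return np.arctan2(v[1],v[0])
print("pack yaw",yaw(q["lTL"]-q["lBL"]),yaw(q["lTR"]-q["lBR"]),yaw(q["cTL"]-q["cBL"]),yaw(q["cTR"]-q["cBR"]),yaw(q["lTL"]-q["lTR"])-np.pi/2,yaw(q["cTL"]-q["cTR"])-np.pi/2)
print("log yaw",yaw(q["rLt"]-q["rLb"]),yaw(q["rRt"]-q["rRb"]),*[yaw(q[a+"L"]-q[a+"R"])-np.pi/2 for a in("tip","buf","lip","br")])
E
python3 m.py
```

```text
lTL [435.9 169.9  26. ] 0.09
lTR [439.4 136.2  24.2] 0.05
lBR [400.3 131.3  25.2] 0.04
lBL [395.  164.9  22.7] 0.01
cTL [466.5 179.3  18.8] 0.24
cTR [471.7 133.3  16.5] 0.48
cBR [390.6 124.5  23. ] 0.05
cBL [385.2 169.5  22.1] 0.01
rib [454.3 155.1  23.7] 0.01
tipL [530.4 -75.5  18.3] 0.07
tipR [525.6 -97.3  18.7] 0.05
bufL [517.8 -65.6   7.5] 0.34
bufR [508.7 -98.8   6.8] 0.08
rLt [508.4 -62.6   9.1] 0.08
rLb [450.6 -48.    8.5] 0.08
rRt [500.1 -97.4   8.1] 0.05
rRb [441.5 -83.4   8.6] 0.36
lipL [440.1 -38.6   7.8] 0.19
lipR [431.  -87.1  15.3] 0.05
brL [439.6 -53.2  14.1] 0.08
brR [435.1 -72.8  15.3] 0.06
pack yaw 0.12007888613310225 0.12306320400397788 0.11995491755287609 0.10797973114699988 0.1052652378723713 0.113483988366188
log yaw -0.2472246807163086 -0.2344057290846863 -0.21702342753377368 -0.2657189489737717 -0.18554627918846145 -0.22344172013178976
```

```bash
cat >> h.py <<'E'
LO=np.array([.4891,-.0765,0]);LY=-.238; PO=np.array([.4318,.1523,0]);PY=.117; G=np.array([0,0,.025])
RG=Ro.from_euler('z',np.pi)*Ro.from_euler('x',np.pi)
def tool(po,R,g=G): return po+R.apply(g),(R*RG).as_rotvec()
RL=Ro.from_euler('z',LY)
def tuck(tx,tz,th,g=G,ty=0.):
    """tool pose putting the pack's tail bottom edge (-55,0,0) at logger (tx,ty,tz) mm, ribbed end up th deg"""
    R=RL*Ro.from_euler('y',-np.radians(th)); return tool(LO+RL.apply(np.array([tx,ty,tz])/1e3)-R.apply([-.055,0,0]),R,g)
E
python3 - <<'E'
from h import *
x,e=tri([(load("L1"),(334,143)),(load("L2"),(432,143))]);print("strip screw",x.round(4),RL.inv().apply(x-LO).round(4))
R=Ro.from_euler('z',PY)
p,o=tool(PO,R)
manip.move_pose(p+[0,0,.06],o); print(manip.current_time_s(),manip.current_q().round(2))
manip.movel(p,max_speed=.1)
f0=manip.current_force()
manip.set_gripper(.03,50); print(manip.current_time_s(),manip.current_opening(),manip.current_position()-p,manip.current_force()-f0)
manip.movel(p+[0,0,.09])
print(manip.current_time_s(),manip.current_opening())
p,o=tuck(-45,50,12)
manip.move_pose(p,o); print(manip.current_time_s(),manip.current_position()-p,manip.current_force())
c,im=shot("wrist","H1")
E
```

```text
strip screw [ 0.5422 -0.1356  0.0206] [ 0.0655 -0.0449  0.0206]
10.1667 [ 0.2   0.27 -0.52  0.78 -0.    0.08]
11.375 0.04470801717662619 [0.00063978 0.00018193 0.00078063] [-2.43128511 -0.41390448  5.76031126]
12.125 0.04438869250734947
13.075 [-0.00071378  0.00092144 -0.00061052] [ 0.12063619 -0.0163607  -2.98627828]
```

View pics/H1.png

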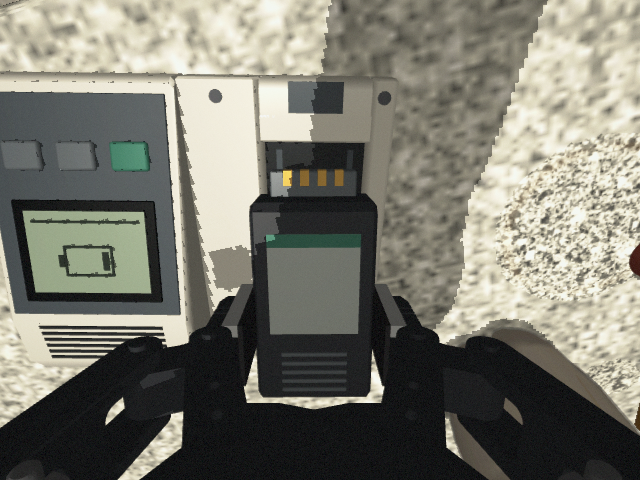

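The H1 picture shows the pack held squarely. The label's green bar runs from (266,241) to (361,241), and the tongue end is at row ~171 between x ~270 and ~357. The lip's inner edge is at row ~141, from x 260 to 370. I'll check these against the predicted pixels.

```bash
python3 - <<'E'
from h import *
c=load("H1")
R=Ro.from_rotvec(manip.current_tcp_rot())*RG.inv(); po=manip.current_position()-R.apply(G)
P=lambda *v: proj(c,po+R.apply(np.array(v)/1e3)).round(1)
L=lambda *v: proj(c,LO+RL.apply(np.array(v)/1e3)).round(1)
print("case top tail corners",P(-45,-23,24),P(-45,23,24),"rib end",P(37.5,-23,24),P(37.5,23,24),"ribs mid",P(23,0,24))
print("tongue end top",P(-55,-17,8),P(-55,17,8))
print("lip edge top",L(-51,-25,24),L(-51,25,24),"lip back",L(-62,-25,24),L(-62,25,24))
# label corners in pack frame as measured
for w in ((395,164.9),(400.3,131.3)):
    v=Ro.from_euler('z',-PY).apply(np.array([*w,24])/1e3-PO)*1e3; print(v.round(1),P(*v))
im=cv2.imread("pics/H1.png")[90:420,180:450]
cv2.imwrite("pics/H1z.png",cv2.resize(cv2.convertScaleAbs(im[:200],alpha=1.6,beta=25),None,fx=2.96,fy=2.96))
E
```

```text
case top tail corners [248.7 205.3] [380.6 205.2] rib end [258.4 404.4] [370.9 404.3] ribs mid [314.6 373.7]
tongue end top [270.2 171.9] [358.8 171.8]
lip edge top [257.6 141.9] [366.4 142. ] lip back [255.9 117. ] [368.  117.1]
[-35.1  16.8  24. ] [361.9 232.7]
[-33.7 -17.2  24. ] [266.5 236.4]
```

View pics/H1z.png

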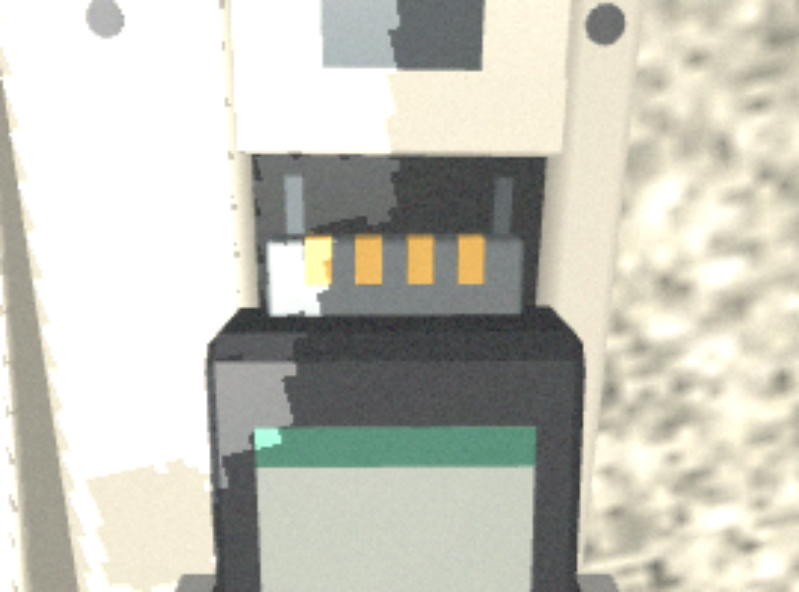

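H1 agrees with the prediction to about 1 mm, except that the bay centre lies about 1.3 mm further to +y at the lip. I'll apply that and insert in steps, watching the force.

```bash
cat >> h.py <<'E'
LY=-.242; RL=Ro.from_euler('z',LY); G=np.array([.0006,0,.0258])
def tail_now(g=G):
    R=Ro.from_rotvec(manip.current_tcp_rot())*RG.inv(); po=manip.current_position()-R.apply(g)
    return (RL.inv().apply(po+R.apply([-.055,0,.004])-LO)*1e3).round(2)
E
cat > ins.py <<'E'
from h import *
def st(tx,tz,th,v=.06):
    p,o=tuck(tx,tz,th,G,1.3); manip.movel(p,o,max_speed=v); f=RL.inv().apply(manip.current_force()-f0)
    print((tx,tz,th),round(manip.current_time_s(),2),"tail",tail_now(),"F",f.round(1)); return f
f0=manip.current_force()
st(-46,30,12); 
if abs(st(-46,10.5,12,.04)).max()<12:
    for x in (-49.5,-52,-53.5,-54.5,-55.5):
        f=st(x,10.2,12,.04)
        if abs(f).max()>12: break
shot("wrist","H2"); shot("scene","S2")
E
python3 ins.py
```

```text
(-46, 30, 12) 13.59 tail [-47.4    1.75  33.54] F [ 1.4 -0.3 -0.4]
(-46, 10.5, 12) 14.22 tail [-46.99   1.27  14.24] F [ 1.5 -0.3  0. ]
(-49.5, 10.2, 12) 14.47 tail [-50.64   1.32  14.19] F [ 1.4 -0.   0.3]
(-52, 10.2, 12) 14.72 tail [-53.06   1.32  14.14] F [ 1.   0.8 -0.7]
(-53.5, 10.2, 12) 14.97 tail [-53.6    1.28  14.44] F [ 2.5 -0.1  0.4]
(-54.5, 10.2, 12) 15.22 tail [-54.02   1.24  14.61] F [3.6 0.8 0.2]
(-55.5, 10.2, 12) 15.47 tail [-55.32   1.27  14.51] F [ 4.4 -0.4  1.1]
```

The contact springs engage where predicted, with force rising from 2.5 to 4.4 N. Now I'll push a little more, lower the angle, and look before letting go.

```bash
python3 - <<'E'
exec(open("ins.py").read().split("f0=")[0])
f0=RL.apply([0.,0,0])+[0.12,-.02,-2.99]
st(-56.5,10.0,12,.04); st(-56.5,9.6,9,.04); st(-56.5,9.2,8,.04)
c,a=shot("wrist","H3"); d,b=shot("scene","S3")
b=cv2.resize(b[170:280,350:510],None,fx=2.5,fy=2.5)
out=np.zeros((480,800,3),np.uint8); out[:360,:400]=a[60:420,120:520]; out[:275,400:]=b
cv2.imwrite("pics/H3m.png",out)
E
```

```text
(-56.5, 10.0, 12) 15.82 tail [-56.3    1.27  14.36] F [ 5.3 -0.   2.3]
(-56.5, 9.6, 9) 16.07 tail [-55.64   1.15  14.01] F [ 4.1 -0.2  3.6]
(-56.5, 9.2, 8) 16.32 tail [-56.22   1.21  13.45] F [5.5 0.4 3.2]
```

View pics/H3m.png

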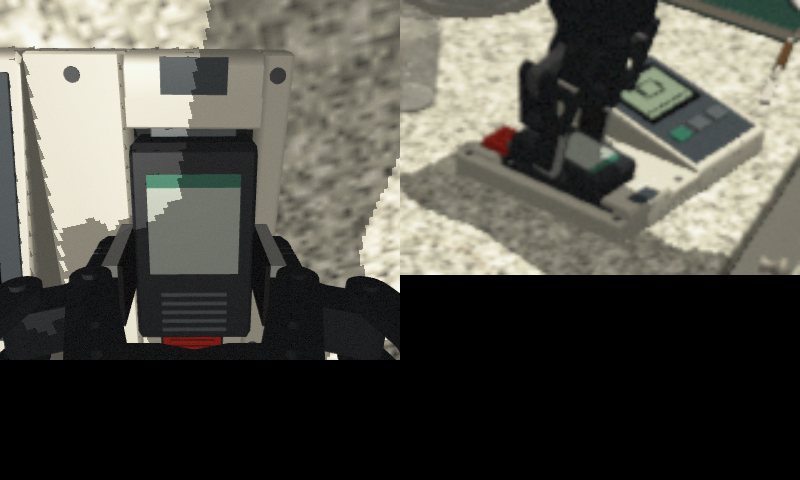

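H3 shows the tongue under the lip (edge at row ~128 of the crop), the pack square in the bay, and the red catch just past the nose. Now I'll release, lift, shut the fingers and check.

```bash
python3 - <<'E'
from h import *
manip.set_gripper(.057); 
Rt=Ro.from_rotvec(manip.current_tcp_rot()); p=manip.current_position()
manip.movel(p-Rt.apply([0,0,.05]),max_speed=.12); print(manip.current_time_s())
q=LO+RL.apply([.018,.0013,.10]); o=(RL*RG).as_rotvec()
manip.move_pose(q,o); manip.set_gripper(0.); print(manip.current_time_s(),manip.current_force())
c,a=shot("wrist","H4")
P=lambda *v: proj(c,LO+RL.apply(np.array(v)/1e3)).round(1)
print("ribs if z42",P(22,1,42),"z33",P(22,1,33.5),"z36",P(22,1,36))
cv2.imwrite("pics/H4z.png",cv2.resize(a[60:360,180:450],None,fx=2,fy=2))
E
```

```text
17.2583
18.1833 [ 0.81176764 -0.34330415  0.69017809]
ribs if z42 [313.  275.7] z33 [313.  270.1] z36 [313.  271.7]
```

View pics/H4z.png

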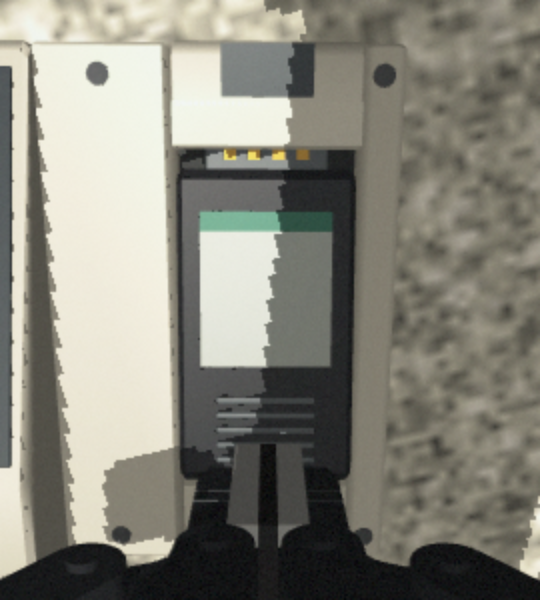

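H4 shows the released pack resting raised, tail still tucked under the lip (crop row ~150) and ribs at crop (266,430). That matches the predicted ribs z of about 42 mm at x 22. Now I'll press in small steps.

```bash
python3 - <<'E'
from h import *
def at(z,v): manip.movel(LO+RL.apply([.023,.0011,z/1e3+manip.tip_extent]),max_speed=v)
at(50,.12); manip.wait(.1); f0=manip.current_force()
pk=0;snap=False;log=[]
for z in np.arange(43,30.4,-.4):
    at(z,.02); F=(manip.current_force()-f0)[2]; za=(manip.current_position()[2]-manip.tip_extent)*1e3
    log.append((round(float(z),1),round(float(za),1),round(float(F),1))); pk=max(pk,F)
    if pk>7 and F<.7*pk: snap=True
    if (snap and F>max(10,.8*pk)) or F>28: break
print(log,snap,manip.current_time_s())
E
```

```text
[(43.0, 43.4, 2.4), (42.6, 43.2, 4.7), (42.2, 42.8, 4.6), (41.8, 42.5, 5.4), (41.4, 42.2, 6.4), (41.0, 41.9, 7.1), (40.6, 41.6, 7.2), (40.2, 41.2, 7.0), (39.8, 40.9, 7.5), (39.4, 40.6, 7.4), (39.0, 40.2, 8.4), (38.6, 39.8, 7.9), (38.2, 39.5, 8.1), (37.8, 39.1, 8.1), (37.4, 38.8, 8.5), (37.0, 38.4, 8.6), (36.6, 38.1, 8.7), (36.2, 37.8, 8.4), (35.8, 37.5, 8.9), (35.4, 37.1, 9.4), (35.0, 36.8, 10.2), (34.6, 36.4, 9.1), (34.2, 36.1, 10.9), (33.8, 35.7, 9.6), (33.4, 34.3, 5.6), (33.0, 33.3, 4.1), (32.6, 33.1, 5.5), (32.2, 32.9, 7.5), (31.8, 32.7, 9.3), (31.4, 32.5, 11.0)] True 26.5083
```

The force peaked at about 10.9 N, dropped to 4.1 N at the snap, then climbed on the buffers. Now I'll lift and check.

```bash
python3 - <<'E'
from h import *
p=manip.current_position(); manip.movel(p+[0,0,.06],max_speed=.12)
q=LO+RL.apply([-.03,.001,.16]); manip.move_pose(q,(RL*RG).as_rotvec())
c1,a=shot("wrist","K1"); manip.movel(q+RL.apply([0,.05,0])); c2,b=shot("wrist","K2"); print(manip.current_time_s())
for c in(c1,c2):
  P=lambda *v: proj(c,LO+RL.apply(np.array(v)/1e3)).round(1).tolist()
  print("ribs locked",P(23.5,1,33.5),"unlatched",P(22,1,42),"catch tip",P(40,1,17),"lip",P(-51,1,24))
u=(int(P(0,0,20)[0]),)
x1=int(proj(c1,LO)[0]);x2=int(proj(c2,LO)[0])
f=lambda im,x:cv2.resize(cv2.convertScaleAbs(im[130:430,max(0,x-65):max(0,x-65)+130],alpha=1.4,beta=20),None,fx=3,fy=2)
cv2.imwrite("pics/Kz.png",np.hstack([f(a,x1),f(b,x2)])); print(x1-65,x2-65)
E
```

```text
28.15
ribs locked [313.4, 304.5] unlatched [313.4, 307.9] catch tip [313.4, 314.2] lip [313.5, 204.0]
ribs locked [246.8, 304.5] unlatched [244.6, 307.8] catch tip [251.3, 314.2] lip [244.2, 203.6]
247 186
```

View pics/Kz.png

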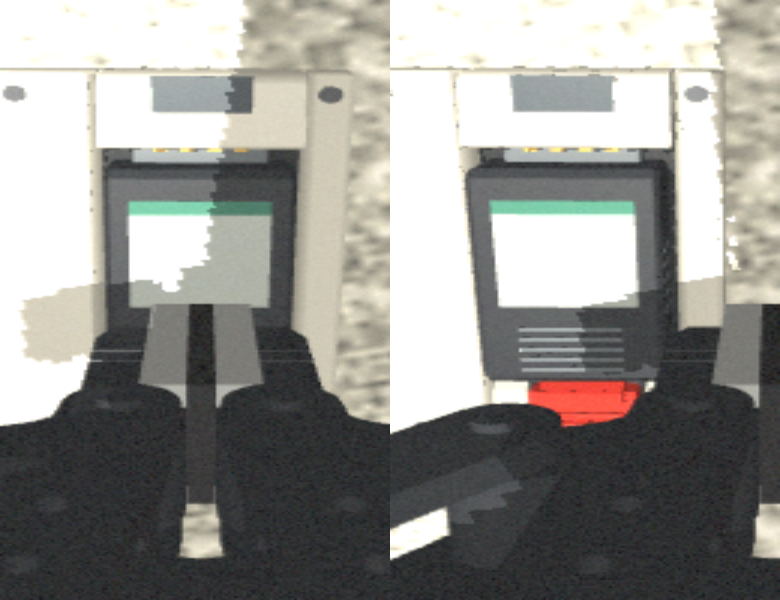

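K2 shows the ribs' middle at (246.3, 305). The locked prediction is (246.8, 304.5) and the unlatched one (244.6, 307.8), so the pack is down. The red catch meets the case and the tongue is under the lip. Nothing is touching the robot.

```bash
python3 - <<'E'
from workcell import manip
print(manip.current_force(),manip.current_time_s()); manip.sign_off()
E
```

```text
[-1.01150777  0.43719324 -0.31701843] 28.15
the job is handed in; nothing more can be done
```

The charged pack is in the bay with its tail under the lip and its ribbed end latched under the red catch. I handed the job in at 28.15 s on the robot clock, against the 42 s limit; no verdict was reported.

- **Tail tuck:** I gripped the pack across its case and slid the tail under the lip with the ribbed end raised about 12°. The force on the contacts rose from about 2.5 to 5.3 N, and I let go at about 8°. The computed tail position was x about -56 mm, z about 14 mm.
- **Press:** I pressed the ribs with closed fingers. The force peaked at 10.9 N, dropped to 4.1 N at the snap, then climbed to 11.0 N on the buffers, where I stopped.
- **Last check:** The final wrist picture put the ribs within about 1 pixel of the locked prediction and about 3 pixels from the unlatched one. It shows the catch against the case and the arm clear. Flatness and the catch's travel were judged from this picture and the force trace, not measured directly.
- **Disagreements:** The first bay estimate was about 1.3 mm off in y at the lip, which I corrected before inserting. Triangulated heights differed from the text by 1 to 2 mm at the catch and buffers. The lip corners were much farther off, so I did not use them.
- **Bystanders:** I kept the arm's path clear of the beaker, bottle and stopper but took no final picture of them.

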